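# Leave the pantry sandwich press switched off with its lid half open

## Robot

A 7-joint arm with a two-finger parallel gripper is mounted at the origin on the work surface. World frame = base frame: x ahead of the robot, y to its left, z up, the work surface at z = 0. Lengths are in m, angles in rad, forces in N, time in s.
With the tool pointing down it reaches from about 0.35 to 0.9 m from the base axis. Payload 8.1 kg.
Tool frame: the origin (TCP) lies between the finger pads, 19 mm behind the fingertips; this is the grasp point; z points along the fingers, y is the direction in which the jaws open and shut (so a half turn about z gives the same grasp; the last joint's range is limited). The gripper opens to 85 mm and grips with 20 to 120 N. Pads are 22 mm wide; open, the fingers measure 114 mm over their backs; the gripper's body (76 mm by 85 mm) begins 54 mm behind the grasp point. The pads swing forward as they close: fully open they stand 13 mm farther back than shut.
Start: joints at [-1.258, 0.434, 0.025, 1.573, -0.012, 1.134, -0.075], TCP at [0.252, 0.572, 0.25] pointing down, gripper open.
Joint ranges: [-2.62, 2.62], [-0.44, 2.09], [-1.27, 1.32], [0.08, 2.57], [-1.32, 4.46], [0.12, 2], [-2.74, 2.74]. Speed limits (rad/s): [2.22, 2.22, 3.01, 3.01, 3.14, 3.14, 3.14].

## Interface

Orientations are given as a rotation vector (axis times angle).
In Python, from station import reach, servo_line, set_joints, move_gripper, hold, inverse_kinematics, observe, read_camera, calibration, PlanningError, job_done gives the robot as it stands. Calls block until the motion is done:
- reach(position, orientation): joint-space move of the TCP to a pose.
- servo_line(position, orientation=None, velocity=0.15, contact_N=None): straight line of the TCP; orientation=None keeps the orientation; velocity is the mean speed in m/s. With contact_N (N) it stops when the force on the tool has changed by that much, and returns True; else False.
- set_joints(angles): joint-space move.
- move_gripper(opening): finger opening in m; the grip force is fixed at half the most; returns when the fingers have stopped.
- hold(seconds).
- inverse_kinematics(position, orientation): joint angles nearest the present ones, or None.
- observe(): the state.
- read_camera(name): name is "scene" or "side" or "wrist"; returns (picture, depth): 400x640x3 uint8, blue, green, red; 400x640 float32, m along the optical axis (not along the pixel's ray), 0 where there is no reading.
- calibration(name): a dict with "mtx" (3x3 intrinsics, pixels), "k1" (the pictures are not rectified: a ray, as slopes to the right and down, at radius r is drawn at 1 + k1 r^2 times it, then the intrinsics apply), "R" (3x3) and "t" (3): a world point X has camera coordinates R X + t. Camera axes: x right, y down, z forward; pixel columns grow to the right and rows downward; lengths in m; the calibration is good to about 2 mm. A picture is of the moment at which its call begins: read the wrist's pose just before it. calibration takes no time and is no camera call; for the wrist camera it gives the pose at the moment of the call.
A pose or a line that the arm cannot do raises PlanningError and nothing moves.
- job_done(): hands the job in, once; it reports no verdict.
The state is a dict: "clock": time; "joints": joint angles; "qvel": joint speeds; "effort": joint torques, N m; "ee_pos": TCP position; "orientation": TCP orientation; "wrist_force": force on the tool from outside, world axes, zero at the start; "torque": the same for the moment, N m; "grip_width": finger opening in m.
Only numpy, scipy, OpenCV 4.12 (cv2) and the standard library are available. Lean on these libraries where they do the work, as an engineer would, in place of code of your own. Each camera call takes 0.05 s, during which the arm holds its last target.

## Task

Put the sandwich press to air: turn its knob anticlockwise through its click to off, and move the amber jar that was left on its lid to a free spot on the round blue pedestal tray, upright and set down, not dropped. Only then raise the lid by its handle and leave it standing half open, at about 45 degrees. Do not bump the wire shelf over the press or shift the other jars, tins and cans.

Things in the scene. Friction and masses are not known exactly. Their poses are not given: they have to be found in the camera images.
- press: Sandwich press, black base, metal lid, fixed, on a wooden block 40 mm thick (x -175 to 135, y -158 to 158). Origin on top of the block, 40 mm above the worktop, under the press's middle; x to its back (panel and handle in front, at -x), z up. y -150 to 150, x -165 to 115; closed lid's top at z 116, x -70 to 105.
- press_panel (a point): Middle of the press's control panel, a metal slope across its whole front: in the press frame from z 40 at x -165 to z 74 mm at x -82, y -145 to 145. Its outward normal is (-0.375, 0, 0.927) in the press frame, 22 degrees from vertical.
- press_hinge (a point): Hinge axis of the press's lid, fixed: press frame (95, 0, 80) mm. The axis is parallel to the press's y.
- lid (a joint): Angle of the press's lid, rad: 0 closed and level, grows as its front goes up, 0.785 is 45 degrees, stop at 1.75. Stiff friction hinge: it stays at any angle where it is left; raising it takes about 8 to 10 N at the handle, whose bar then turns and rolls a little between the fingers. Lid 36 mm thick, 0.5 to 0.7 kg.
- lid_handle (a point): Middle of the lid's handle: round black bar, 20 mm diameter, 110 mm long over its round ends, parallel to the press's y, on two 14 mm arms at y -40 and 40. Closed it is at press frame (-125, 0, 100) mm, 45 mm clear of the lid's front, some 32 mm clear above the sloped panel. From the hinge axis it is 220 mm forward and 20 mm up in the lid's frame. The point turns with the lid.
- switch (a joint): The press's on/off knob on the sloped panel, rad: 0 on, 1.3 off; grows anticlockwise seen from outside along the panel's normal. Rests at either end, with an over-centre spring click between: resists with up to about 0.12 N m as far as 0.65, then snaps to off by itself.
- switch_grip (a point): On the knob's axis, 27 mm out from the panel, where to put the TCP: press frame (-134, -120, 82) mm; z is the panel's outward normal. Knob: 40 mm disc, 5 thick, with a grip bar across it 36 mm long, 12 thick, outer face 36 mm off the panel, white pointer line. Off: the bar points straight up the slope (ring mark). On: 1.3 rad clockwise of that (red dot). Site's x is the bar's direction.
- jar: Amber glass jar with yellow cap and paper label, 52 mm diameter, 85 mm high, 0.18 to 0.35 kg, starts upright on the press's closed lid, under the front edge of the wire shelf. Origin at the centre of its underside, z up along it.
- tray: Round blue ceramic pedestal tray (cake stand), 224 mm diameter, fixed, left or right of the press. Origin on the worktop under its middle; its floor 65 mm above the worktop, 218 mm across, rim up to 74 mm. Four places at 90 degrees, 70 mm from its middle (give or take 6): red tin, bottle and green tin take three; the fourth, across from the bottle, is free.
- shelf: White wire shelf on four thin legs over the rear of the press, fixed. Origin on the worktop under its middle, x to the back. Deck 200 mm deep (x), 510 wide (y), underside 408 and top 419 mm above the worktop; legs at x -90 and 90, y -247 and 247. Low tins and a packet, up to 70 mm high, lie on it. Leave it untouched.
- spice_a: Red spice tin with red cap on the tray, 52 mm diameter, 58 mm high. Leave where it is. Origin at the centre of its underside (so for all the loose things).
- spice_b: Green spice tin with green cap on the tray, 52 mm diameter, 58 mm high. Leave where it is.
- vinegar: Green glass bottle with black cap on the tray, 54 mm diameter, 118 mm high. Leave where it is.
- can_left: Red food can, 67 mm diameter, 100 mm high, on the worktop beside the press under the shelf. Leave where it is.
- can_right: Blue food can, 67 mm diameter, 100 mm high, on the worktop at the press's other side under the shelf. Leave where it is.
- pepper_mill: Dark wooden pepper mill, 46 mm diameter, 135 mm high, in front of the press. Leave where it is.
- fish_tin: Low round blue tin with steel lid, 60 mm diameter, 38 mm high, on the worktop in front of the press. Leave where it is.
- basket: White perforated basket with packets, fixed, on the side of the press away from the tray. 220 mm (x) by 170 mm (y), packets up to 175 mm high. Origin on the worktop under its middle.
Not all that is in view belongs to the job. There is more than one size of the jar; the one meant has the size given above.

How it is judged:
By the outcome, as a careful person would: the job done as asked, in the order asked, and still so for the second after the job is handed in, with the robot touching nothing.
It also fails if it takes over 72 s, if anything falls off the work surface, if the arm or the gripper's body presses on something with over 40 N, if the wrist force passes 120 N, or if a joint passes its speed limit or range.

## Working session

There is one attempt and no reset: what is moved stays moved. The work goes in short steps, each a Python script; the robot and the scene stay as the last script left them, time stands still between calls to the robot, and variables do not carry over. Pictures are saved under pics/ and viewed, and the job is handed in when it is done.

```bash
ls; mkdir -p pics; python3 - <<'E'
from station import *
import cv2
for n in ("scene","side","wrist"):
    p,d=read_camera(n); cv2.imwrite(f"pics/{n}0.png",p)
    import numpy as np; np.save(f"pics/{n}0.npy",d)
    c=calibration(n); print(n,c)
print(observe())
E
```

```text
pics
scene {'mtx': array([[423.83991022,   0.        , 314.9011321 ],
       [  0.        , 423.83991022, 196.34173053],
       [  0.        ,   0.        ,   1.        ]]), 'k1': -0.107790652078718, 'R': array([[ 0.9218812 , -0.38738985,  0.00800971],
       [-0.36644264, -0.87837759, -0.30687553],
       [ 0.12591602,  0.27996768, -0.95171595]]), 't': array([-0.5495542 ,  0.25747617,  1.10596512])}
side {'mtx': array([[468.79463962,   0.        , 321.24687935],
       [  0.        , 468.79463962, 198.29872075],
       [  0.        ,   0.        ,   1.        ]]), 'k1': 0.014994227834033218, 'R': array([[ 0.24386133, -0.96963265,  0.01855192],
       [-0.74428548, -0.19938226, -0.63740555],
       [ 0.62174816,  0.14163064, -0.77030513]]), 't': array([-0.15989091,  0.51899806,  1.17970146])}
wrist {'mtx': array([[331.70688418,   0.        , 317.80335093],
       [  0.        , 331.70688418, 197.69557651],
       [  0.        ,   0.        ,   1.        ]]), 'k1': 0.00966791148113445, 'R': array([[ 0.40459463,  0.91449489, -0.0015084 ],
       [ 0.87275167, -0.38563271,  0.29931912],
       [ 0.27314412, -0.12241937, -0.95415187]]), 't': array([-0.62353536, -0.03827311,  0.37962991])}
{'clock': 0.15, 'joints': array([-1.25761253,  0.43504387,  0.02500545,  1.57389036, -0.01163757,
        1.13403433, -0.07514076]), 'qvel': array([-0.00040924, -0.0012639 ,  0.00137741, -0.0024868 ,  0.00017702,
        0.00096787,  0.00071247]), 'effort': array([ 1.11553505e-03, -6.70881915e+01,  1.02568589e+00, -3.16448021e+01,
        1.56735181e-02,  8.98118829e-03,  2.16926543e-05]), 'ee_pos': array([0.25233771, 0.57138537, 0.24941757]), 'orientation': array([-6.48619619e-01, -3.07373731e+00,  1.91533643e-03]), 'wrist_force': array([-0.408832  ,  0.01387767, -0.55898245]), 'torque': array([ 0.00116409, -0.03951711, -0.04241992]), 'grip_width': 0.08537496988003364}
```

View pics/scene0.png

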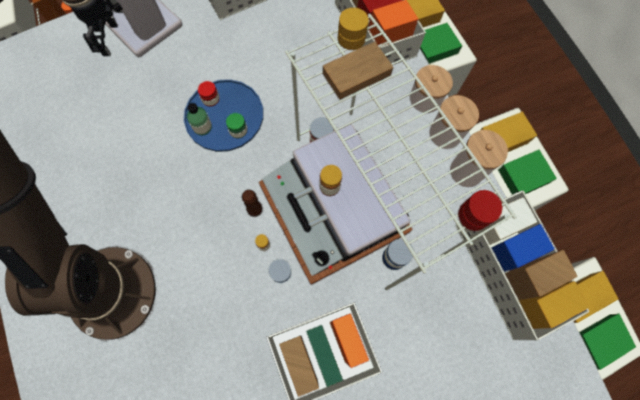

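View pics/side0.png

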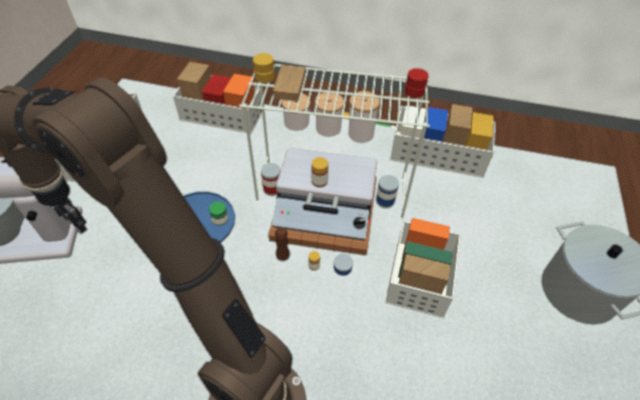

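View pics/wrist0.png

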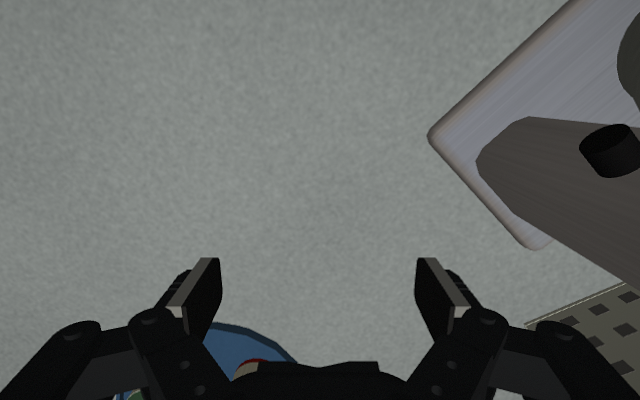

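```bash
cat > h.py <<'E'
import numpy as np, cv2
from station import *
def ray(c,uv):
    n=cv2.undistortPoints(np.array(uv,float).reshape(-1,1,2),c["mtx"],np.array([c["k1"],0,0,0.])).reshape(-1,2)
    return np.c_[n,np.ones(len(n))]
def on_z(c,uv,z):
    r=ray(c,uv)@c["R"]; o=-c["R"].T@c["t"]
    return o+r*((z-o[2])/r[:,2])[:,None]
def cloud(c,d):
    v,u=np.mgrid[0:400,0:640]
    r=ray(c,np.c_[u.ravel(),v.ravel()])*d.reshape(-1,1)
    P=((r-c["t"])@c["R"]).reshape(400,640,3); P[d<=0]=np.nan
    return P
def proj(c,X):
    X=np.atleast_2d(np.array(X,float))
    return cv2.projectPoints(X,cv2.Rodrigues(c["R"])[0],c["t"],c["mtx"],np.array([c["k1"],0,0,0.]))[0].reshape(-1,2)
def crop(p,x0,y0,x1,y1,s,name):
    cv2.imwrite(name,cv2.resize(p[y0:y1,x0:x1],None,fx=s,fy=s,interpolation=cv2.INTER_CUBIC))
E
python3 - <<'E'
from h import *
p=cv2.imread("pics/scene0.png"); crop(p,170,60,450,300,2.8,"pics/c1.png")
q=cv2.imread("pics/side0.png"); crop(q,180,130,460,310,2.8,"pics/c2.png")
for n in("scene","side"):
    c=calibration(n); P=cloud(c,np.load(f"pics/{n}0.npy")); np.save(f"pics/P_{n}.npy",P)
    for (u,v) in ([(330,174),(350,205),(235,118),(240,95),(262,240),(279,270),(250,200),(301,211),(320,257)] if n=="scene" else [(320,163),(300,180),(320,208),(360,222),(343,263),(314,258),(283,235),(204,235)]):
        print(n,u,v,P[v,u].round(3))
E
```

```text
scene 330 174 [0.632 0.002 0.243]
scene 350 205 [ 0.662 -0.06   0.153]
scene 235 118 [0.483 0.289 0.122]
scene 240 95 [0.523 0.388 0.064]
scene 262 240 [ 0.432 -0.036  0.059]
scene 279 270 [ 0.444 -0.122  0.037]
scene 250 200 [0.442 0.053 0.129]
scene 301 211 [ 0.547 -0.027  0.148]
scene 320 257 [ 0.548 -0.144  0.123]
side 320 163 [0.631 0.002 0.241]
side 300 180 [0.625 0.063 0.154]
side 320 208 [ 0.538 -0.023  0.147]
side 360 222 [ 0.537 -0.147  0.123]
side 343 263 [ 0.437 -0.122  0.038]
side 314 258 [ 0.419 -0.036  0.058]
side 283 235 [0.43  0.06  0.127]
side 204 235 [0.09  0.073 0.589]
```

View pics/c1.png

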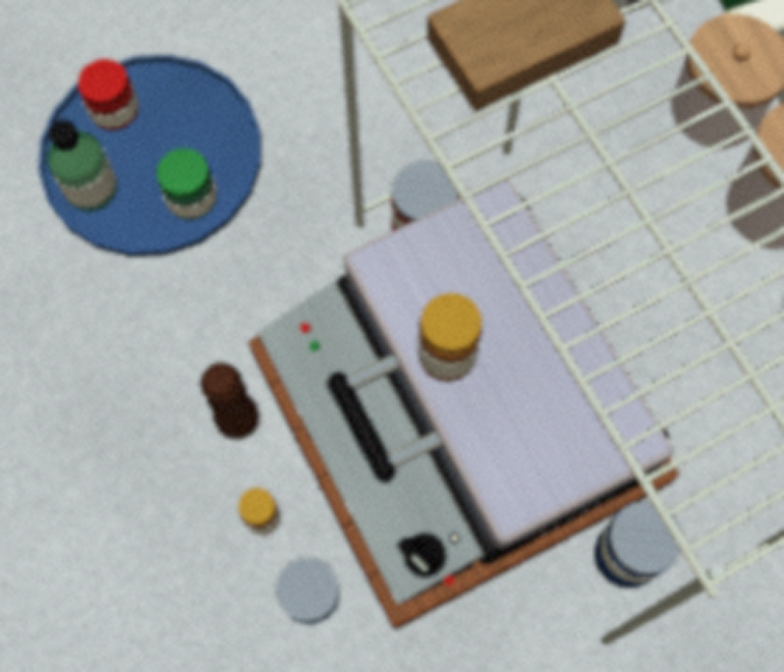

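View pics/c2.png

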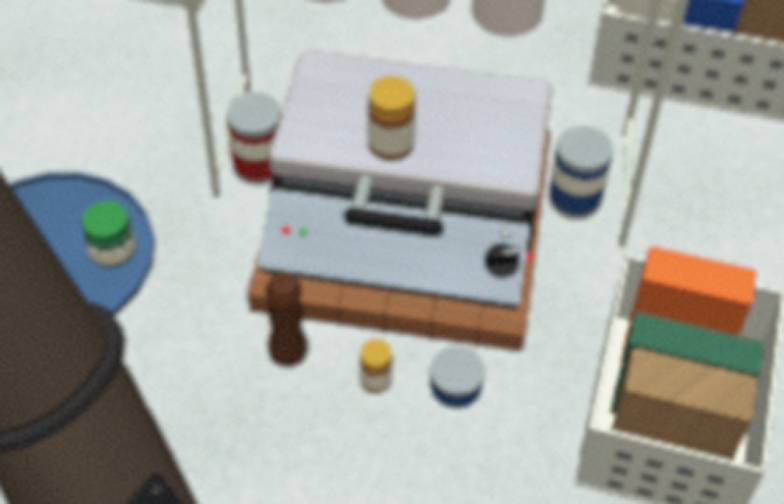

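```bash
python3 - <<'E'
from h import *
res={}
for n in("scene","side"):
    c=calibration(n); P=np.load(f"pics/P_{n}.npy"); p=cv2.imread(f"pics/{n}0.png"); hsv=cv2.cvtColor(p,cv2.COLOR_BGR2HSV)
    x,y,z=P[...,0],P[...,1],P[...,2]
    roi=(x>.4)&(x<.85)&(y>-.25)&(y<.25)
    # lid top mask in image -> largest comp -> contour on plane
    m=(roi&(abs(z-.155)<.008)&(hsv[...,2]>120)).astype(np.uint8)
    m=cv2.morphologyEx(m,cv2.MORPH_CLOSE,np.ones((9,9)))
    k,l,s,cc=cv2.connectedComponentsWithStats(m); i=1+s[1:,4].argmax()
    cn=max(cv2.findContours((l==i).astype(np.uint8),cv2.RETR_EXTERNAL,cv2.CHAIN_APPROX_NONE)[0],key=len)
    W=on_z(c,cn.reshape(-1,2),.156)[:,:2]
    r=cv2.minAreaRect((W*1000).astype(np.float32)); print(n,"lid",r, "zmed",np.nanmedian(z[l==i]))
    print(cv2.boxPoints(r).round(0).tolist())
    # handle: dark pixels height .135-.155
    m=roi&(z>.132)&(z<.16)&(hsv[...,2]<70)
    m=m&(x<.6); k,l,s,cc=cv2.connectedComponentsWithStats(m.astype(np.uint8)); i=1+s[1:,4].argmax()
    W=on_z(c,np.argwhere(l==i)[:,::-1],.144)[:,:2]; r=cv2.minAreaRect((W*1000).astype(np.float32)); print("handle",r,s[i])
    mu=W.mean(0);_,_,V=np.linalg.svd(W-mu); print("  axis",mu,np.degrees(np.arctan2(V[0,1],V[0,0])))
    # jar cap yellow
    m=roi&(z>.2)&(hsv[...,0]>15)&(hsv[...,0]<32)&(hsv[...,1]>120)
    m2=m&(z>.236); W=P[m2]; print("jar cap",np.median(W,0),(W.min(0)+W.max(0))/2, np.ptp(W,0),m2.sum())
    cn=max(cv2.findContours(m2.astype(np.uint8),0,1)[0],key=cv2.contourArea)
    W=on_z(c,cn.reshape(-1,2),.241)[:,:2]; print(" circle",cv2.minEnclosingCircle((W*1000).astype(np.float32)))
    # dark knob
    m=roi&(y<-.09)&(x<.6)&(z>.085)&(z<.14)&(hsv[...,2]<70); k,l,s,cc=cv2.connectedComponentsWithStats(m.astype(np.uint8));i=1+s[1:,4].argmax(); print("knob px",cc[i],s[i],np.nanmedian(P[l==i],0))
    # front wooden block corners
    m=roi&(z<.05)&(z>.025)&(hsv[...,0]<15)&(hsv[...,1]>90)
    cn=np.argwhere(m)[:,::-1]; W=on_z(c,cn,.04)[:,:2]; r=cv2.minAreaRect((W*1000).astype(np.float32)); print("block",r,cv2.boxPoints(r).tolist())
E
```

```text
scene lid ((673.8223266601562, -15.619171142578125), (187.5946502685547, 298.1529235839844), 4.806392669677734) zmed 0.15496860477316898
[[568.0, 125.0], [593.0, -172.0], [780.0, -156.0], [755.0, 141.0]]
handle ((540.9877319335938, -25.869606018066406), (16.748199462890625, 105.70535278320312), 4.895051956176758) [287 193  24  39 275]
  axis [ 0.54074797 -0.02528923] -85.29742171335855
jar cap [0.740706   0.17363905 0.44866324] [0.71265115 0.10855243 0.35914854] [0.20823074 0.26420154 0.24625182] 1784
 circle ((852.493408203125, 347.15625), 72.90170288085938)
knob px [321.0310559  257.19875776] [313 251  16  15 161] [ 0.55100846 -0.14394623  0.1093943 ]
block ((572.7490234375, -95.866455078125), (220.47718811035156, 435.78302001953125), 48.903926849365234) [[336.0816955566406, -35.71795654296875], [664.491455078125, -322.1684265136719], [809.4163818359375, -156.01495361328125], [481.006591796875, 130.43551635742188]]
side lid ((652.7747802734375, -14.959793090820312), (224.51742553710938, 297.38916015625), 4.761105537414551) zmed 0.15515459219475924
[[529.0, 124.0], [553.0, -172.0], [777.0, -154.0], [752.0, 143.0]]
handle ((537.3740844726562, -23.33234405517578), (16.535106658935547, 97.09346008300781), 4.214282035827637) [304 205  33   9 144]
  axis [ 0.53740882 -0.02349966] -85.68245905631206
jar cap [0.7317658  0.18673492 0.45011415] [0.69460839 0.10494203 0.36010327] [0.17845931 0.2461903  0.24777882] 694
 circle ((1036.253173828125, 316.8191833496094), 85.7168197631836)
knob px [358.56338028 223.08450704] [354 218  11  10  71] [ 0.53782123 -0.14151667  0.11122186]
block ((550.18798828125, 7.8494720458984375), (267.80804443359375, 368.2237243652344), 5.286699295043945) [[399.88958740234375, 178.84030151367188], [433.81756591796875, -187.81704711914062], [700.4863891601562, -163.141357421875], [666.5584106445312, 203.5159912109375]]
```

```bash
python3 - <<'E'
from h import *
c=calibration("scene"); P=np.load("pics/P_scene.npy"); p=cv2.imread("pics/scene0.png"); hsv=cv2.cvtColor(p,cv2.COLOR_BGR2HSV)
x,y,z=P[...,0],P[...,1],P[...,2]
H,S,V=[hsv[...,i] for i in range(3)]
# tray
U,Vv=np.meshgrid(np.arange(640),np.arange(400))
loc=(U>175)&(U<275)&(Vv>70)&(Vv<160)
m=loc&(H>98)&(H<125)&(S>110)
m=cv2.morphologyEx(m.astype(np.uint8),cv2.MORPH_OPEN,np.ones((3,3)))
cn=max(cv2.findContours(m,0,1)[0],key=cv2.contourArea); hull=cv2.convexHull(cn)
for zz in(.074,.065):
    W=on_z(c,hull.reshape(-1,2),zz)[:,:2]; print("tray",zz,cv2.minEnclosingCircle((W*1000).astype(np.float32)),cv2.fitEllipse((W*1000).astype(np.float32)))
def blob(mask,z0,n):
    k,l,s,cc=cv2.connectedComponentsWithStats(mask.astype(np.uint8)); i=1+s[1:,4].argmax()
    cn=max(cv2.findContours((l==i).astype(np.uint8),0,1)[0],key=cv2.contourArea)
    W=on_z(c,cn.reshape(-1,2),z0)[:,:2]*1000
    print(n,cc[i].round(1),s[i],"circ",cv2.minEnclosingCircle(W.astype(np.float32)),"med",np.nanmedian(P[l==i],0).round(4),"zmax",np.nanmax(z[l==i]))
blob(loc&((H<8)|(H>172))&(S>150)&(z>.115),.123,"red")
blob(loc&(H>45)&(H<75)&(S>170)&(z>.115),.123,"green")
blob(loc&(V<50)&(z>.16),.183,"bottle cap")
jl=(U>310)&(U<350)&(Vv>160)&(Vv<200)
blob(jl&(H>15)&(H<32)&(S>120)&(z>.237)&(z<.25),.241,"jar")
l2=(U>250)&(U<275)&(Vv>230)&(Vv<255)
blob(l2&(H>15)&(H<32)&(S>120),.058,"small")
blob((U>240)&(U<265)&(Vv>185)&(Vv<220)&(V<90),.1,"mill")
# shelf: points z .40-.43
for n in("scene","side"):
    P=np.load(f"pics/P_{n}.npy"); m=(P[...,2]>.40)&(P[...,2]<.43)&(P[...,0]>.5)&(P[...,0]<1)&(abs(P[...,1])<.35)
    W=P[m][:,:2]*1000; r=cv2.minAreaRect(W.astype(np.float32)); print("shelf",n,m.sum(),r,cv2.boxPoints(r).round().tolist())
# mappings for jar in side
c=calibration("side");P=np.load("pics/P_side.npy");p=cv2.imread("pics/side0.png");hsv=cv2.cvtColor(p,cv2.COLOR_BGR2HSV);H,S,V=[hsv[...,i] for i in range(3)];z=P[...,2]
blob((U>305)&(U<335)&(Vv>150)&(Vv<190)&(H>15)&(H<32)&(S>120)&(z>.236),.241,"jar side")
E
```

```text
tray 0.074 ((456.77001953125, 341.572998046875), 111.9323501586914) ((457.45892333984375, 341.5760192871094), (220.48770141601562, 222.68972778320312), 172.92393493652344)
tray 0.065 ((456.7280578613281, 346.9793395996094), 112.88092803955078) ((457.4228515625, 346.982421875), (222.35629272460938, 224.5769500732422), 172.92404174804688)
red [206.5  89.1] [198  82  18  16 215] circ ((439.9283447265625, 404.63946533203125), 25.415451049804688) med [0.4395 0.4058 0.1217] zmax 0.12806703514578496
green [233. 118.] [233 118   1   1   1] circ ((478.26080322265625, 290.3870849609375), 9.999999747378752e-05) med [0.4782 0.2898 0.124 ] zmax 0.12400583075207984
bottle cap [192.4 108. ] [188 104  10   9  75] circ ((389.2558898925781, 324.9504699707031), 14.832956314086914) med [0.3898 0.3253 0.1809] zmax 0.1859333039970552
jar [330.5 174.7] [320 165  22  20 317] circ ((632.2852783203125, 0.8493524193763733), 24.36419677734375) med [0.6326 0.0009 0.2399] zmax 0.243682705348869
small [261.5 241. ] [256 235  12  13 131] circ ((429.6280822753906, -37.96336364746094), 17.89272689819336) med [ 0.4296 -0.0377  0.057 ] zmax 0.06177851285297656
mill [251.6 203. ] [242 190  20  26 349] circ ((443.5865783691406, 55.41360855102539), 36.32686233520508) med [0.4422 0.0554 0.0939] zmax 0.1360421259622127
shelf scene 5780 ((750.0746459960938, -16.476593017578125), (207.724853515625, 513.80908203125), 6.216512680053711) [[619.0, 228.0], [675.0, -283.0], [881.0, -261.0], [826.0, 250.0]]
shelf side 2098 ((749.3833618164062, -15.8424072265625), (214.7766571044922, 512.3911743164062), 5.994016647338867) [[616.0, 228.0], [669.0, -282.0], [883.0, -259.0], [829.0, 250.0]]
jar side [319.5 163.4] [312 158  16  13 144] circ ((627.1365356445312, 3.6251344680786133), 25.342538833618164) med [0.6287 0.0034 0.2406] zmax 0.24551207263757754
```

Candidates for the jar: the yellow‑capped jar on the lid (scene 330,175; cap top z 0.241, 49 mm across), the small yellow‑capped jar in front (262,241; top 0.058), and the yellow tin on the shelf (353,28). The first fits the description: 85 mm tall and on the lid. Next I check it in a close crop and plan the IK.

```bash
cat >> h.py <<'E'
from scipy.spatial.transform import Rotation as Ro
YAW=np.radians(4.8); O=np.array([.663,-.015,.04])
Rp=Ro.from_euler('z',YAW).as_matrix()
def pw(p): return O+Rp@(np.array(p,float)/1000)
N=np.array([-.375,0,.927]); N/=np.linalg.norm(N); UP=np.array([.927,0,.375]); UP/=np.linalg.norm(UP)
def ori(z,y):
    z=z/np.linalg.norm(z); y=y-z*(y@z); y/=np.linalg.norm(y)
    return Ro.from_matrix(np.c_[np.cross(y,z),y,z]).as_rotvec()
def knob_ori(th,s=1):
    b=Ro.from_rotvec(N*(th-1.3)).apply(UP)
    return ori(-Rp@N, s*(Rp@np.cross(N,b)))
def tilt(t,az,jaw='h',s=1):
    "tool pointing t from straight down, leaning toward azimuth az; jaw h horizontal, v in the vertical plane"
    t=np.radians(t);a=np.radians(az); h=np.array([np.cos(a),np.sin(a),0]); side=np.array([-np.sin(a),np.cos(a),0])
    z=h*np.sin(t)-np.array([0,0,1])*np.cos(t)
    return ori(z,s*(side if jaw=='h' else h*np.cos(t)+np.array([0,0,1])*np.sin(t)))
E
python3 - <<'E'
from h import *
crop(cv2.imread("pics/side0.png"),290,140,350,205,8,"pics/jar.png")
k=pw([-134,-120,82]); n=Rp@N; print("knob",k)
def T(name,p,o):
    q=inverse_kinematics(p,o); print(name,np.round(p,3), None if q is None else np.round(q,2))
for s in(1,-1):
    for th in(0,.7,1.3,1.4): 
        T(f"k{s} {th}",k,knob_ori(th,s))
    T("kpre",k+.12*n,knob_ori(0,s))
J=np.array([.631,.001,.211])
for s in(1,-1):
  for t in(30,40,50):
    for az in(0,5): T(f"jar{s} {t} {az}",J,tilt(t,az,s=s))
  for t in(0,30,40): 
    for az in(0,35,60): T(f"tray{s} {t} {az}",[.5245,.358,.12],tilt(t,az,s=s))
for s in(1,-1):
  for t in (30,50):
   for a in(0,np.pi/4):
    f=220*np.cos(a)-20*np.sin(a);u=220*np.sin(a)+20*np.cos(a)
    T(f"han{s} {t} {a:.2f}",pw([95-f,0,80+u]),tilt(t,4.8,'v',s))
E
```

```text
knob [ 0.5395113  -0.14579197  0.122     ]
k1 0 [ 0.54  -0.146  0.122] [-0.04  0.36  0.35  2.21 -0.86  0.34  1.41]
k1 0.7 [ 0.54  -0.146  0.122] [ 0.15  0.35  0.11  2.19 -0.62  0.29  1.87]
k1 1.3 [ 0.54  -0.146  0.122] [ 0.32  0.36 -0.09  2.18 -0.35  0.26  2.21]
k1 1.4 [ 0.54  -0.146  0.122] [ 0.34  0.36 -0.13  2.18 -0.3   0.26  2.26]
kpre [ 0.495 -0.15   0.233] [-0.77  0.19  1.25  2.2  -0.65  0.64  1.28]
k-1 0 [ 0.54  -0.146  0.122] [-0.45  0.5   0.95  2.23 -1.25  0.6  -1.34]
k-1 0.7 [ 0.54  -0.146  0.122] [-0.2   0.39  0.57  2.22 -1.03  0.41 -0.86]
k-1 1.3 [ 0.54  -0.146  0.122] [-0.16  0.38  0.52  2.22 -0.99  0.39 -0.3 ]
k-1 1.4 [ 0.54  -0.146  0.122] [-0.13  0.38  0.48  2.21 -0.96  0.38 -0.23]
kpre [ 0.495 -0.15   0.233] [-0.75  0.18  1.21  2.2  -0.62  0.63 -1.89]
jar1 30 0 [0.631 0.001 0.211] [-0.38  0.27  0.33  2.09 -0.14  0.27  1.61]
jar1 30 5 [0.631 0.001 0.211] [-0.3   0.27  0.26  2.09 -0.29  0.28  1.85]
jar1 40 0 [0.631 0.001 0.211] [ 0.3   0.3  -0.52  2.19  1.63  0.24 -0.12]
jar1 40 5 [0.631 0.001 0.211] [ 0.33  0.3  -0.5   2.19  1.66  0.15 -0.05]
jar1 50 0 [0.631 0.001 0.
[... 1725 characters left out ...]
 0.358 0.12 ] [-0.32  0.49 -0.51  2.26  2.31  0.39  2.38]
tray-1 40 60 [0.524 0.358 0.12 ] [-0.08  0.53 -0.55  2.18  3.82  0.14  1.44]
han1 30 0.00 [ 0.538 -0.025  0.14 ] [ 0.41  0.32 -0.52  2.31  1.39  0.14 -1.33]
han1 30 0.79 [ 0.617 -0.019  0.29 ] [-0.71  0.16  0.78  2.04 -0.36  0.49  0.39]
han1 50 0.00 [ 0.538 -0.025  0.14 ] None
han1 50 0.79 [ 0.617 -0.019  0.29 ] [ 0.83  0.23 -0.96  2.23  2.19  0.18 -2.08]
han-1 30 0.00 [ 0.538 -0.025  0.14 ] [ 0.55  0.35 -0.7   2.3   1.43  0.22  1.8 ]
han-1 30 0.79 [ 0.617 -0.019  0.29 ] [-1.02  0.25  1.21  2.06 -0.66  0.56 -2.45]
han-1 50 0.00 [ 0.538 -0.025  0.14 ] None
han-1 50 0.79 [ 0.617 -0.019  0.29 ] [ 0.83  0.23 -0.96  2.23  2.19  0.18  1.06]
```

View pics/jar.png

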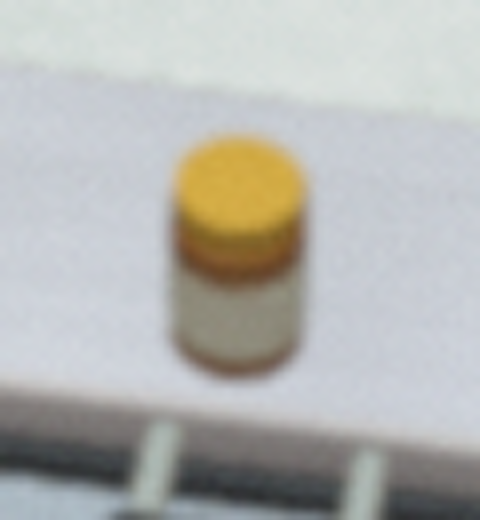

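```bash
python3 - <<'E'
from h import *
set_joints([-1.2,0.1,0,1.6,0,1.44,0.3]); print(observe()["ee_pos"])
set_joints([0.25,0.1,0,1.9,-0.3,0.9,1.0]); s=observe(); print(s["ee_pos"],s["clock"])
k=pw([-134,-120,82]); n=Rp@N
for sg in(1,-1):
  for th in(0,.7,1.35): print(sg,th,np.round(inverse_kinematics(k,knob_ori(th,sg)),2))
  q=inverse_kinematics(k+.12*n,knob_ori(0,sg)); print("pre",q)
E
```

```text
[0.22365754 0.42870083 0.42348986]
[ 0.52303625 -0.10438301  0.32291748] 3.275
1 0 [ 0.29  0.35 -0.05  2.18 -0.4   0.26  0.97]
1 0.7 [ 0.33  0.36 -0.1   2.18 -0.33  0.26  1.59]
1 1.35 [ 0.38  0.36 -0.17  2.17 -0.23  0.25  2.15]
pre [ 0.25568953  0.11408003  0.02670135  2.14305075 -0.27008969  0.53931396
  0.84432761]
-1 0 [-0.45  0.5   0.95  2.23 -1.25  0.6  -1.34]
-1 0.7 [ 0.04  0.36  0.26  2.2  -0.77  0.32 -1.12]
-1 1.35 [ 0.13  0.35  0.14  2.19 -0.64  0.29 -0.59]
pre [-0.75223762  0.17659943  1.21487879  2.19896495 -0.6248713   0.6270084
 -1.89120445]
```

```bash
python3 - <<'E'
from h import *
k=pw([-134,-120,82]); n=Rp@N
reach(k+.12*n,knob_ori(0)); move_gripper(.034)
c=calibration("wrist"); p,d=read_camera("wrist"); np.save("pics/w1.npy",d)
print(observe()["ee_pos"],observe()["wrist_force"],observe()["grip_width"])
for X,col in ((k,(0,0,255)),(pw([-125,0,100]),(0,255,0)),(pw([-125,-55,100]),(0,255,0)),(pw([-82,-145,74]),(255,0,0)),(pw([-165,-145,40]),(255,0,0)),(k+.018*Rp@Ro.from_rotvec(-1.3*N).apply(UP),(0,255,255))):
    u=proj(c,X)[0]; print(u); cv2.drawMarker(p,tuple(int(round(a)) for a in u),col,0,10,1)
cv2.imwrite("pics/w1.png",p); cv2.imwrite("pics/w1b.png",read_camera("wrist")[0])
E
```

```text
[ 0.49474619 -0.14955652  0.23333198] [ 0.75274807 -0.31151848  0.19610067] 0.03399804606417783
[318.67506749 197.19653197]
[392.99228723  34.06144854]
[365.86331518 120.53066955]
[360.50810442 227.31892552]
[260.89868715 201.27755811]
[318.6662599  219.05981987]
```

View pics/w1.png

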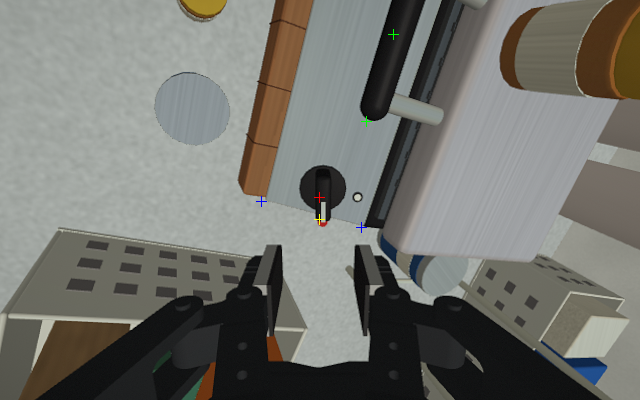

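```bash
python3 - <<'E'
from h import *
p=cv2.imread("pics/w1b.png"); crop(p,240,100,460,250,3.6,"pics/w1c.png")
E
```

```text
(no output)
```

View pics/w1c.png

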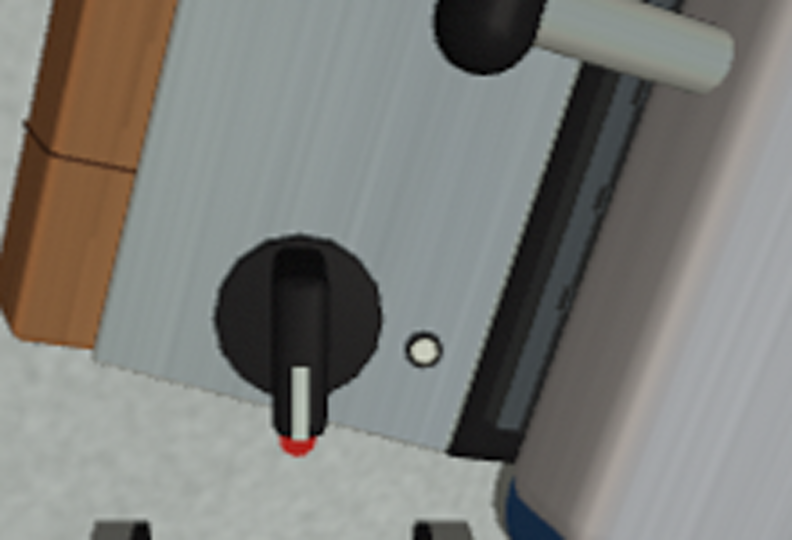

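```bash
python3 - <<'E'
from h import *
c=calibration("wrist"); k=pw([-134,-120,82]); n=Rp@N
def pl(uv,z):
    return on_z(c,[uv],z)[0]
for nm,uv,pp in(("disc",(323.1,187.5),np.array([-134,-120,82])-22*N),("barface",(323.3,199.5),np.array([-134,-120,82])+9*N),("cornF",(266.4,199.4),[-165,-145,40]),("cornB",(364.4,225.6),[-82,-145,74])):
    X=pw(pp); W=pl(uv,X[2]); e=Rp.T@(W-X); print(nm,proj(c,X)[0].round(1),uv,"err press mm",(e*1000).round(1))
u=[240+300/3.6,100+437/3.6],[240+300/3.6,100+280/3.6]
A=on_z(c,u,k[2]+.009*.927); d=A[0]-A[1]; print(np.linalg.norm(d), np.degrees(np.arctan2(d[1],d[0])))
E
```

```text
disc [318.8 189.4] (323.1, 187.5) err press mm [ 3.4  2.2 -0. ]
barface [318.9 200.9] (323.3, 199.5) err press mm [3.2 1.6 0. ]
cornF [261.1 201.4] (266.4, 199.4) err press mm [4.2 2.4 0. ]
cornB [360.7 227.4] (364.4, 225.6) err press mm [ 3.1  2.1 -0. ]
0.03568427382388322 -68.14901534414321
```

```bash
sed -i 's/^YAW.*/YAW=np.radians(4.8); O=np.array([.6657,-.0131,.04])/' h.py; python3 - <<'E'
from h import *
k=pw([-134,-120,82]); n=Rp@N
servo_line(k+.05*n,knob_ori(0),.12)
hit=servo_line(k+.002*n,knob_ori(0),.06,contact_N=6); print("hit",hit,observe()["ee_pos"]-k)
if not hit:
    move_gripper(.0); s=observe(); print(s["grip_width"],s["wrist_force"],s["clock"])
    cv2.imwrite("pics/w2.png",read_camera("wrist")[0])
E
```

```text
hit False [-0.00072244 -0.00013764  0.00198235]
0.010798333963563295 [-1.3370008   1.25810874  5.77224633] 6.4333
```

```bash
ls pics/w2.png
```

```text
pics/w2.png
```

```bash
python3 - <<'E'
from h import *
k=pw([-134,-120,82]); n=Rp@N; k=k+.002*n
for th in (.2,.4,.6,.8,1.0,1.2,1.32):
    reach(k,knob_ori(th)); s=observe(); print(th,s["wrist_force"].round(1),(s["torque"]@n).round(3),np.abs(s["ee_pos"]-k).max().round(4),s["grip_width"].round(4),s["clock"])
hold(.2)
move_gripper(.034); 
s=observe();print(s["wrist_force"].round(1),s["joints"].round(2),s["clock"])
servo_line(k+.07*n,knob_ori(1.32),.15)
cv2.imwrite("pics/w3.png",read_camera("wrist")[0])
E
```

```text
Traceback (most recent call last):
AttributeError: 'float' object has no attribute 'round'
```

```bash
python3 - <<'E'
from h import *
k=pw([-134,-120,82]); n=Rp@N; k=k+.002*n
for th in (.2,.4,.6,.8,1.0,1.2,1.32):
    reach(k,knob_ori(th)); s=observe(); print(th,s["wrist_force"].round(1),"%.3f"%(s["torque"]@n),"%.4f"%np.abs(s["ee_pos"]-k).max(),"%.4f"%s["grip_width"],s["clock"])
hold(.2)
move_gripper(.034); 
s=observe();print(s["wrist_force"].round(1),s["joints"].round(2),s["clock"])
servo_line(k+.07*n,knob_ori(1.32),.15)
cv2.imwrite("pics/w3.png",read_camera("wrist")[0])
E
```

```text
0.2 [-0.9  1.7  6.6] -0.113 0.0009 0.0109 6.9917
0.4 [-1.4  1.8  6.1] -0.055 0.0009 0.0108 7.25
0.6 [-1.1  1.4  6.9] -0.050 0.0008 0.0109 7.5
0.8 [-1.3  0.9  6.5] 0.051 0.0008 0.0112 7.75
1.0 [-1.1  1.9  6.7] 0.084 0.0008 0.0110 8.0
1.2 [-1.6 -0.3  7. ] 0.109 0.0008 0.0107 8.25
1.32 [-2.1  0.4  6.6] -0.466 0.0009 0.0112 8.5
[-0.7 -0.   0.8] [ 0.54  0.38 -0.37  2.16  0.1   0.26  1.8 ] 9.05
```

View pics/w3.png

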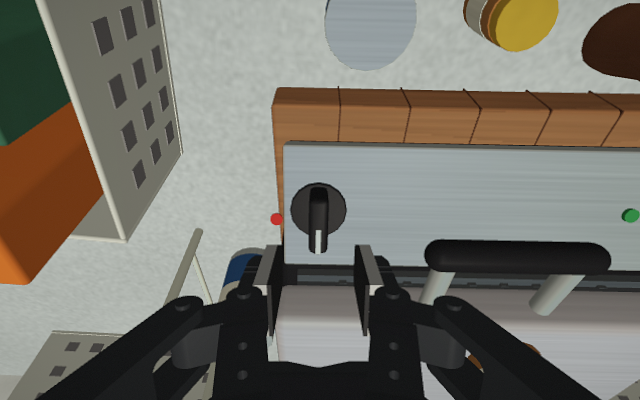

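Picture w3 shows the pointer (318,240) straight up the slope, and the red dot at (277,219) is uncovered, so the knob is off. Next is the jar.

```bash
python3 - <<'E'
from h import *
J=np.array([.632,.002,.211]); t=25;az=3
z=Ro.from_rotvec(tilt(t,az)).as_matrix()[:,2]
s=observe(); servo_line(s["ee_pos"]+[-.03,.0,.10],None,.2)
for sg in(1,-1):
    print(sg,inverse_kinematics(J-.14*z,tilt(t,az,s=sg)),inverse_kinematics(J,tilt(t,az,s=sg)))
E
```

```text
1 [ 0.49641405  0.1148863  -0.64979324  1.8951531   0.15765418  0.72437242
  1.39293572] [ 0.27954608  0.33439394 -0.47331538  1.96582376  0.42052442  0.47048672
  1.1478462 ]
-1 [-1.01659329  0.01981995  0.9632306   1.98716358 -0.02199705  0.70685331
 -1.56193829] [-0.92417681  0.49012268  1.16322103  2.05240974 -0.96473194  0.62923731
 -0.69189036]
```

```bash
python3 - <<'E'
from h import *
J=np.array([.632,.002,.211]); o=tilt(25,3); z=Ro.from_rotvec(o).as_matrix()[:,2]
reach(J-.14*z,o); move_gripper(.085)
c=calibration("wrist"); p,d=read_camera("wrist"); P=cloud(c,d)
hsv=cv2.cvtColor(p,cv2.COLOR_BGR2HSV)
m=(hsv[...,0]>15)&(hsv[...,0]<32)&(hsv[...,1]>120)&(P[...,2]>.234)&(P[...,2]<.25)
cn=max(cv2.findContours(m.astype(np.uint8),0,1)[0],key=cv2.contourArea)
W=on_z(c,cn.reshape(-1,2),.241)[:,:2]*1000
print(cv2.contourArea(cn),cv2.minEnclosingCircle(W.astype(np.float32)),np.nanmedian(P[m],0))
cv2.imwrite("pics/w4.png",p); print(observe()["clock"])
E
```

```text
2464.5 ((629.577392578125, 2.2961368560791016), 27.000207901000977) [0.62875892 0.00215093 0.24017846]
11.725
```

View pics/w4.png

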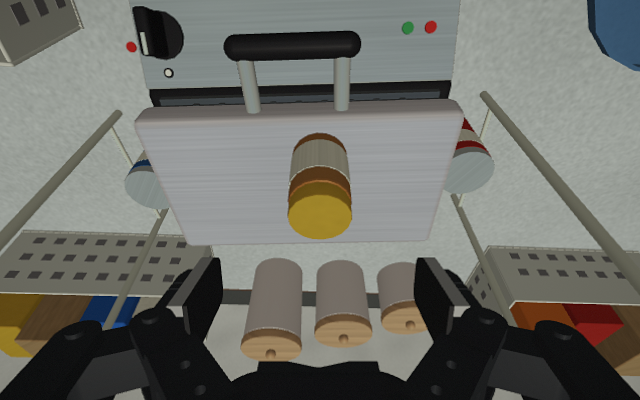

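```bash
python3 - <<'E'
from h import *
J=np.array([.630,.0022,.211]); o=tilt(25,3); z=Ro.from_rotvec(o).as_matrix()[:,2]
servo_line(J-.06*z,o,.2)
hit=servo_line(J,o,.08,contact_N=6); print(hit,observe()["ee_pos"])
if not hit:
    move_gripper(.03); s=observe(); print(s["grip_width"],s["wrist_force"])
    if s["grip_width"]>.045:
        servo_line(J+[0,0,.02],o,.08); s=observe(); print(s["grip_width"],s["wrist_force"],s["clock"])
        cv2.imwrite("pics/w5.png",read_camera("wrist")[0])
        cv2.imwrite("pics/s5.png",read_camera("side")[0])
E
```

```text
False [0.63012522 0.00238437 0.21137403]
0.050154486283108736 [-0.92978861  0.44840316  6.0163569 ]
0.05037614026182226 [-0.78869317 -0.8433534  -1.89275712] 13.9917
```

View pics/w5.png

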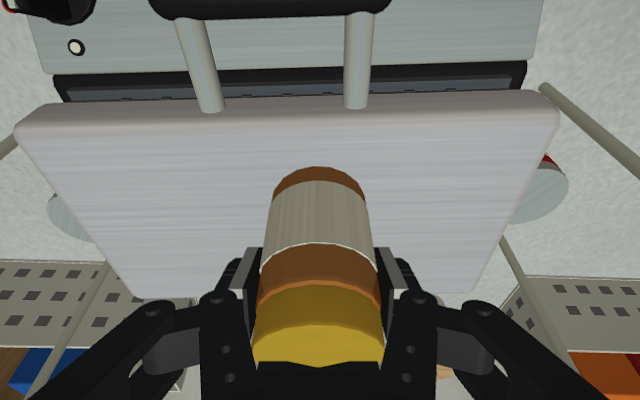

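View pics/s5.png

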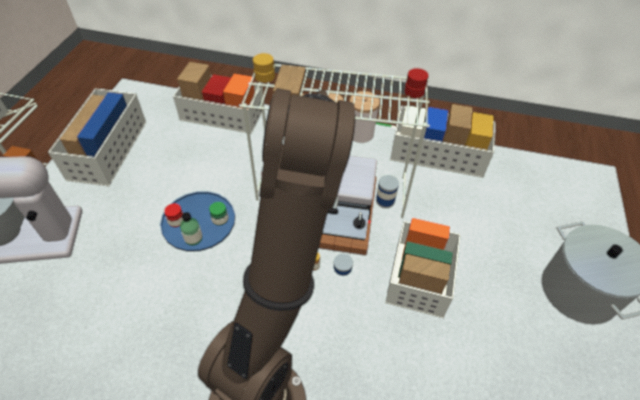

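```bash
python3 - <<'E'
from h import *
c=calibration("side"); p=cv2.imread("pics/s5.png"); hsv=cv2.cvtColor(p,cv2.COLOR_BGR2HSV);H,S,V=[hsv[...,i] for i in range(3)]
U,Vv=np.meshgrid(np.arange(640),np.arange(400)); loc=(U>150)&(U<245)&(Vv>180)&(Vv<260)
m=cv2.morphologyEx((loc&(H>98)&(H<125)&(S>110)).astype(np.uint8),cv2.MORPH_OPEN,np.ones((3,3)))
cn=max(cv2.findContours(m,0,1)[0],key=cv2.contourArea)
W=on_z(c,cv2.convexHull(cn).reshape(-1,2),.072)[:,:2]*1000; print(cv2.minEnclosingCircle(W.astype(np.float32)))
for nm,mm,z in(("red",loc&((H<8)|(H>172))&(S>150),.120),("green",loc&(H>50)&(H<75)&(S>150),.12),("bcap",loc&(V<45),.178)):
    k,l,s,cc=cv2.connectedComponentsWithStats(mm.astype(np.uint8)); i=1+s[1:,4].argmax(); print(nm,s[i],on_z(c,[cc[i]],z)[0])
o0=tilt(25,3)
servo_line([.53,.002,.27],o0,.2)
servo_line([.50,.06,.34],o0,.25)
G=np.array([.5265,.3605,.065+.055])
for t in(10,15,25):
  for az in(16,35):
    for sg in (1,-1):
      a=inverse_kinematics(G+[0,0,.15],tilt(t,az,s=sg));b=inverse_kinematics(G,tilt(t,az,s=sg)); print(t,az,sg,None if a is None else a.round(2),None if b is None else b.round(2))
print(observe()["joints"].round(2),observe()["clock"])
E
```

```text
((454.1387023925781, 344.7285461425781), 109.99159240722656)
red [165 204  17  16 211] [0.43180126 0.40609307 0.12      ]
green [217 211   7   5  11] [0.46327202 0.26790331 0.12      ]
bcap [183 214   7   7  40] [0.38588434 0.33034912 0.178     ]
10 16 1 [-0.03  0.57 -1.07  1.6   0.66  1.18  0.62] [-0.13  0.68 -0.89  1.78  0.82  0.9   0.46]
10 16 -1 [-0.24  0.44 -0.69  1.62  0.43  1.06 -2.34] [-0.32  0.58 -0.58  1.8   0.58  0.77 -2.5 ]
10 35 1 [ 0.02  0.57 -1.09  1.61  0.62  1.13  0.99] [-0.02  0.75 -1.04  1.78  0.88  0.93  0.77]
10 35 -1 [-0.19  0.44 -0.71  1.63  0.38  1.02 -1.96] [-0.27  0.58 -0.6   1.8   0.53  0.73 -2.1 ]
15 16 1 [-0.02  0.52 -1.05  1.68  0.71  1.07  0.57] [-0.19  0.62 -0.79  1.86  0.86  0.78  0.39]
15 16 -1 [-0.26  0.39 -0.66  1.7   0.47  0.95 -2.39] [-0.38  0.54 -0.51  1.87  0.65  0.66 -2.59]
15 35 1 [ 0.03  0.5  -1.04  1.69  0.61  0.99  0.99] [-0.05  0.67 -0.94  1.86  0.9   0.77  0.73]
15 35 -1 [-0.19  0.39 -0.68  1.71  0.37  0.89 -1.97] [-0.31  0.53 -0.53  1.89  0.55  0.59 -2.14]
25 16 1 [-0.06  0.41 -0.98  1.83  0.83  0.87  0.42] [-0.47  0.49 -0.44  2.02  1.02  0.5   0.15]
25 16 -1 [-0.35  0.3  -0.57  1.85  0.61  0.74 -2.55] [-1.55  0.72  1.14  2.1  -1.2   0.52 -0.93]
25 35 1 [ 0.01  0.37 -0.92  1.85  0.61  0.7   0.96] [-0.32  0.49 -0.5   2.04  0.91  0.35  0.64]
25 35 -1 [-0.24  0.29 -0.58  1.87  0.39  0.62 -1.99] [-0.52  0.45 -0.24  2.06  0.61  0.26 -2.24]
[ 0.46 -0.02 -0.71  2.01  0.11  0.72  1.3 ] 15.3083
```

```bash
python3 - <<'E'
from h import *
G=np.array([.5255,.359,.12]); o=tilt(25,25)
reach(G+[0,0,.2],o)
s=observe(); print(s["ee_pos"],s["joints"].round(2),s["grip_width"],s["clock"])
c=calibration("wrist"); p,d=read_camera("wrist"); 
for a in(0,90,180,270):
    a=np.radians(a)+np.arctan2(16.6,67.5); X=np.array([.457+.07*np.cos(a),.343+.07*np.sin(a),.066]); u=proj(c,X)[0]; cv2.circle(p,tuple(int(round(v)) for v in u),4,(0,0,255),1)
cv2.imwrite("pics/w6.png",p); cv2.imwrite("pics/sc6.png",read_camera("scene")[0])
E
```

```text
[0.52622879 0.35712453 0.31918791] [ 0.04  0.35 -1.02  1.78  0.65  0.87  0.76] 0.05034209763190869 16.4583
```

View pics/w6.png

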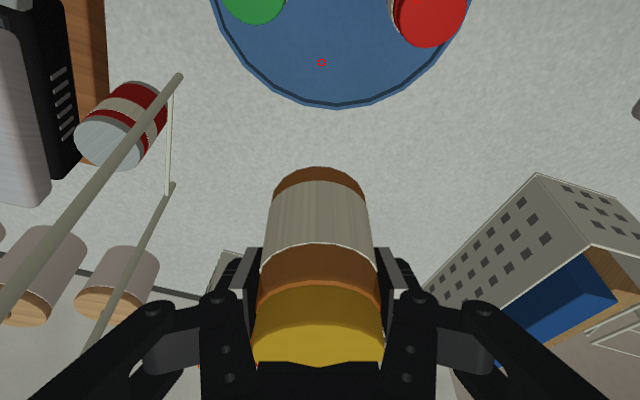

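View pics/sc6.png

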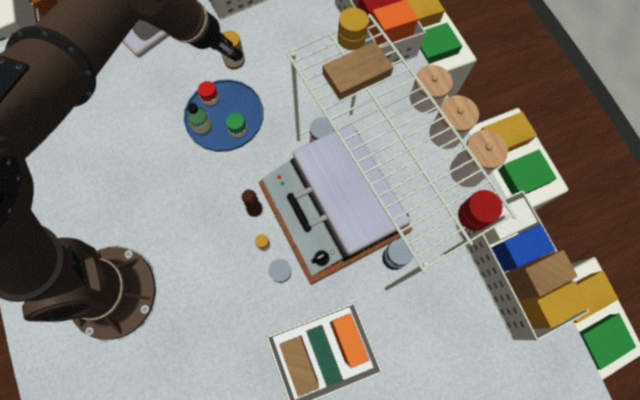

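```bash
python3 - <<'E'
from h import *
from scipy.optimize import least_squares
c=calibration("wrist"); p,d=read_camera("wrist"); hsv=cv2.cvtColor(p,cv2.COLOR_BGR2HSV);H,S,V=[hsv[...,i] for i in range(3)]
P=cloud(c,d)
m=(H>98)&(H<125)&(S>90); m[130:]=0
m=cv2.morphologyEx(m.astype(np.uint8),cv2.MORPH_OPEN,np.ones((3,3)))
cn=max(cv2.findContours(m,0,1)[0],key=cv2.contourArea).reshape(-1,2)
lo={}
for u,v in cn: lo[u]=max(lo.get(u,0),v)
uv=np.array([(u,v) for u,v in lo.items() if v>30 and 225<u<460])
W=on_z(c,uv,.070)[:,:2]
f=least_squares(lambda q:np.hypot(*(W-q[:2]).T)-.112,[.457,.343]); print(f.x,np.abs(f.fun).max(),len(W))
for nm,mm in(("red",((H<8)|(H>172))&(S>150)),("green",(H>50)&(H<75)&(S>150))):
    mm=mm&(P[...,2]>.118)&(P[...,2]<.128); cn=max(cv2.findContours(mm.astype(np.uint8),0,1)[0],key=cv2.contourArea).reshape(-1,2); cn=cn[cn[:,1]>2]
    W=on_z(c,cn,.123)[:,:2]; f=least_squares(lambda q:np.hypot(*(W-q[:2]).T)-q[2],[*W.mean(0),.026]); print(nm,f.x,np.abs(f.fun).max())
E
```

```text
[0.45993079 0.34684587] 0.0015381331310663215 223
red [0.43908515 0.40951996 0.02425828] 0.0006795795267320326
green [0.47042165 0.27657542 0.03139379] 0.009368174609469159
```

```bash
python3 - <<'E'
from h import *
o=tilt(25,25); G=np.array([.5265,.3615,.12])
servo_line(G+[0,0,.02],o,.15); hold(.2)
hit=servo_line(G-[0,0,.004],o,.03,contact_N=3); s=observe(); print(hit,s["ee_pos"],s["wrist_force"],s["clock"])
hold(.2);print(observe()["wrist_force"])
E
```

```text
True [0.52665649 0.36153106 0.12086116] [-0.781029   -0.31937061  5.04077126] 18.7833
[1.78355285 0.03781967 5.61269952]
```

```bash
python3 - <<'E'
from h import *
o=tilt(25,25); z=Ro.from_rotvec(o).as_matrix()[:,2]
move_gripper(.08); p=observe()["ee_pos"]; print(observe()["wrist_force"])
servo_line(p-.05*z,o,.1); servo_line(p-.14*z,o,.2)
c=calibration("wrist"); im,d=read_camera("wrist"); cv2.imwrite("pics/w7.png",im); P=cloud(c,d)
hsv=cv2.cvtColor(im,cv2.COLOR_BGR2HSV); m=(hsv[...,0]>15)&(hsv[...,0]<32)&(hsv[...,1]>120)&(P[...,2]>.13)&(P[...,2]<.17)
print(np.nanmedian(P[m],0)); 
servo_line([.50,.30,.32],None,.25); print(observe()["clock"],observe()["joints"].round(2))
cv2.imwrite("pics/sc7.png",read_camera("scene")[0])
E
```

```text
[0.57845312 0.33273328 0.2174606 ]
[0.52607124 0.36209672 0.14892123]
21.175 [ 0.23  0.25 -1.08  1.89  0.53  0.78  0.9 ]
```

View pics/w7.png

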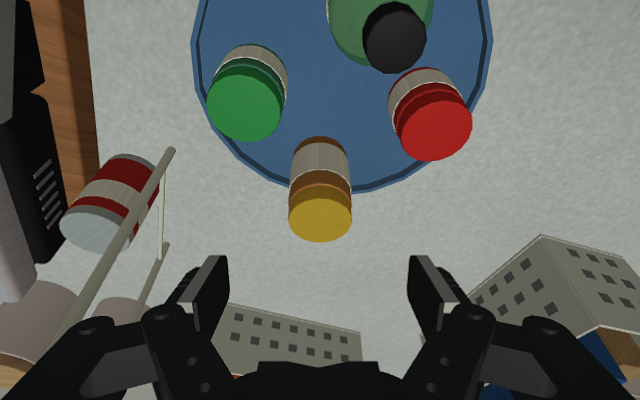

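```bash
cat >> h.py <<'E'
def hp(a,dr=0):
    f=220*np.cos(a)-20*np.sin(a);u=220*np.sin(a)+20*np.cos(a); return pw([95-f,0,80+u])
E
python3 - <<'E'
from h import *
servo_line([.49,.05,.34],None,.3)
h=hp(0); print(h,hp(np.pi/4),observe()["joints"].round(2))
for t in(25,):
  for sg in(1,-1):
    z=Ro.from_rotvec(tilt(t,4.8,'v',sg)).as_matrix()[:,2]
    for x in(h-.12*z,h,hp(.4),hp(.8)):
        q=inverse_kinematics(x,tilt(t,4.8,'v',sg)); print(t,sg,None if q is None else q.round(2))
E
```

```text
[ 0.54113839 -0.02355973  0.14      ] [ 0.61944145 -0.01698444  0.28970563] [ 1.06 -0.01 -1.11  2.   -0.24  0.75  2.09]
25 1 [ 0.94  0.12 -1.02  2.17  0.18  0.48 -0.11]
25 1 [ 0.16  0.29 -0.25  2.25  0.34  0.18 -0.3 ]
25 1 [ 0.44  0.23 -0.56  2.08  0.28  0.44 -0.23]
25 1 [ 0.47  0.25 -0.63  1.87  0.26  0.64 -0.2 ]
25 -1 None
25 -1 [ 0.58  0.38 -0.76  2.22  0.95  0.32  2.27]
25 -1 [ 0.87  0.38 -1.13  2.06  0.73  0.57  2.52]
25 -1 [ 0.87  0.44 -1.23  1.84  0.69  0.79  2.58]
```

```bash
python3 - <<'E'
from h import *
set_joints([.3,-.02,-.3,2.08,.2,.6,-.2]); print(observe()["ee_pos"])
move_gripper(.046)
o=tilt(25,4.8,'v'); z=Ro.from_rotvec(o).as_matrix()[:,2]; h=hp(0)
for x in(h-.11*z,h,hp(.4),hp(.8)): print(np.round(inverse_kinematics(x,o),2))
reach(h-.11*z,o)
c=calibration("wrist"); p,d=read_camera("wrist"); np.save("pics/w8.npy",d); cv2.imwrite("pics/w8raw.png",p)
for X in(h,pw([-125,55,100]),pw([-125,-55,100])): cv2.drawMarker(p,tuple(int(round(v)) for v in proj(c,X)[0]),(0,255,0),0,10,1)
cv2.imwrite("pics/w8.png",p)
P=cloud(c,d); hsv=cv2.cvtColor(p,cv2.COLOR_BGR2HSV); m=(hsv[...,2]<70)&(P[...,2]>.138)&(P[...,2]<.156)&(P[...,0]<.58)&(P[...,0]>.5)&(abs(P[...,1]+.024)<.07)
W=P[m]; e=(W-h)@Rp; print(m.sum(),W.mean(0),(np.percentile(e,[2,50,98],axis=0)*1000).round(1),observe()["clock"])
E
```

```text
[ 0.51835217 -0.09010153  0.32430989]
[ 0.27  0.06 -0.32  2.21  0.    0.44  0.04]
[ 0.16  0.29 -0.24  2.25  0.34  0.18 -0.29]
[ 0.25  0.2  -0.34  2.1   0.15  0.43 -0.11]
[ 0.24  0.21 -0.35  1.89  0.12  0.62 -0.08]
3485 [ 0.53761991 -0.01897683  0.14666038] [[-10.  -47.3  -0.1]
 [ -3.9   6.5   7.6]
 [  7.   51.2   9.9]] 25.4833
```

View pics/w8.png

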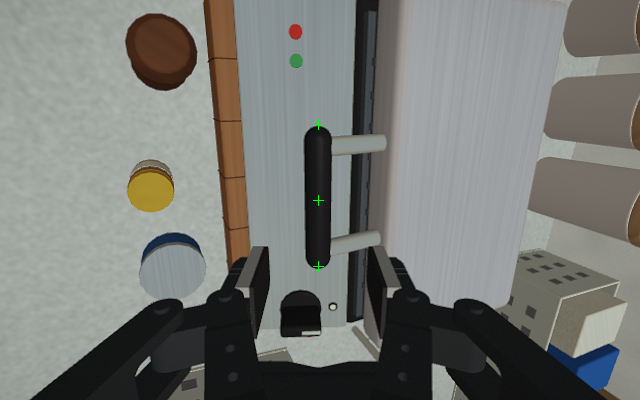

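```bash
python3 - <<'E'
from h import *
o=tilt(25,4.8,'v'); z=Ro.from_rotvec(o).as_matrix()[:,2]; h=hp(0)
hit=servo_line(h,o,.08,contact_N=6); s=observe(); print(hit,s["ee_pos"]-h,s["wrist_force"])
if not hit:
    move_gripper(0); s=observe(); print(s["grip_width"],s["wrist_force"],s["clock"])
E
```

```text
False [ 1.19942499e-04 -8.16522750e-05  4.83220677e-04] [0.29846812 0.45681432 0.7708981 ]
0.01816713019485488 [-2.33503805 -0.11953618  5.91845165] 27.375
```

```bash
python3 - <<'E'
from h import *
for a in np.radians([5,10,16,22,28,34,40,45]):
    servo_line(hp(a),tilt(25+3*a/.785,4.8,'v'),.08); s=observe()
    print(round(np.degrees(a)),s["wrist_force"].round(1),"%.4f"%s["grip_width"],(s["ee_pos"]-hp(a)).round(4),s["clock"])
    if np.linalg.norm(s["wrist_force"])>60: break
cv2.imwrite("pics/sd9.png",read_camera("side")[0]);cv2.imwrite("pics/sc9.png",read_camera("scene")[0]);p,d=read_camera("wrist");cv2.imwrite("pics/w9.png",p)
E
```

```text
5 [ 1.8  0.5 -0.5] 0.0179 [ 0.     -0.0001  0.0002] 27.7667
10 [-4.   0.1  2.1] 0.0181 [-0.0008 -0.0001 -0.0004] 28.1583
16 [-13.   -0.5   5.4] 0.0178 [-0.002  -0.0003 -0.0006] 28.6
22 [-19.5  -1.4   7.7] 0.0178 [-0.0036 -0.0004 -0.0016] 29.0417
28 [-31.8  -1.1  13.4] 0.0181 [-0.0059 -0.0006 -0.0028] 29.4833
34 [-41.5  -2.7  22.7] 0.0178 [-0.0063 -0.0007 -0.0023] 29.925
40 [-33.   -1.6  24.2] 0.0178 [-0.0029 -0.0004  0.0007] 30.3667
45 [-25.8  -1.5  19.5] 0.0179 [-0.0016 -0.0003  0.0014] 30.7583
```

View pics/w9.png

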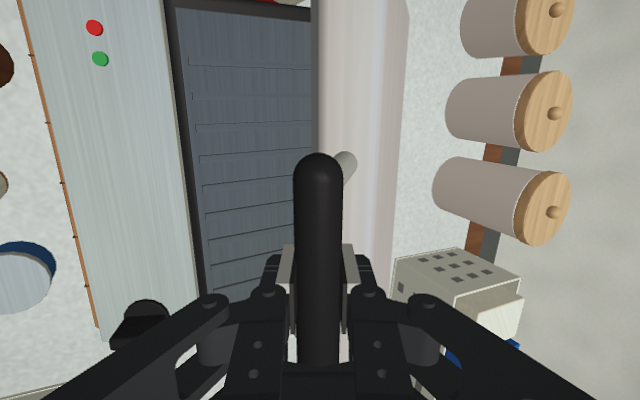

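View pics/sc9.png

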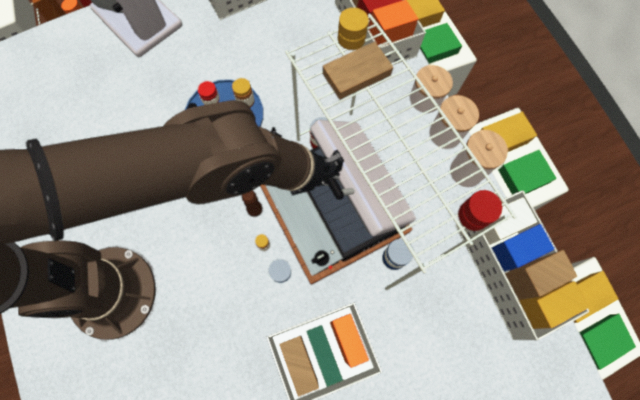

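```bash
python3 - <<'E'
from h import *
# depth of bar in wrist; and lid top plane in scene
c=calibration("wrist"); p,d=read_camera("wrist"); P=cloud(c,d)
cl=P[170:230,312:328].reshape(-1,3); e=(cl-O)@Rp*1000; print("bar near-surface press mm",np.nanmedian(e,0), "TCP",(observe()["ee_pos"]-O)@Rp*1000)
c=calibration("scene"); p,d=read_camera("scene"); P=cloud(c,d); hsv=cv2.cvtColor(p,cv2.COLOR_BGR2HSV)
E=(P-O)@Rp*1000
m=(abs(E[...,1])<145)&(E[...,0]>-30)&(E[...,0]<110)&(E[...,2]>110)&(E[...,2]<290)&(hsv[...,2]>110)&(hsv[...,1]<60)
W=E[m]; print(len(W))
# plane through y: fit x,z line robust
l=cv2.fitLine(W[:,[0,2]].astype(np.float32),cv2.DIST_HUBER,0,.01,.01).ravel(); print(l,np.degrees(np.arctan2(l[1],l[0])))
s=observe(); print(s["wrist_force"],s["clock"])
E
```

```text
bar near-surface press mm [-51.34546563  38.39154886 257.00546311] TCP [-4.80836647e+01 -1.61236605e-01  2.51103254e+02]
4205
[  0.7317141   -0.68161166  49.281616   172.83319   ] -42.96971
[-24.09599927  -2.2597143   19.29404528] 31.0083
```

View pics/sd9.png

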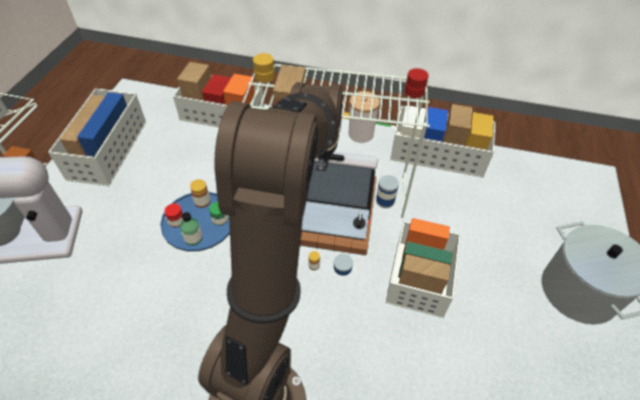

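```bash
python3 - <<'E'
from h import *
o=tilt(28,4.8,'v'); z=Ro.from_rotvec(o).as_matrix()[:,2]
move_gripper(.04); s=observe(); print(s["wrist_force"],s["grip_width"]); p=s["ee_pos"]; print(p-hp(np.pi/4))
print(servo_line(p-.05*z,o,.06,contact_N=8)); print(observe()["wrist_force"])
p=observe()["ee_pos"]; print(servo_line(p-.06*z,o,.15,contact_N=10))
c=calibration("wrist"); im,d=read_camera("wrist"); cv2.imwrite("pics/w10.png",im); P=cloud(c,d); E=(P-O)@Rp*1000
hsv=cv2.cvtColor(im,cv2.COLOR_BGR2HSV); m=(hsv[...,2]<60)&(abs(E[...,1])<54)&(E[...,0]>-80)&(E[...,0]<-20)&(E[...,2]>225)&(E[...,2]<275)
print(m.sum(),np.median(E[m],0),np.percentile(E[m],[3,97],axis=0),observe()["clock"])
E
```

```text
[-0.24210935  0.3350422  -0.43003753] 0.03986691587059189
[0.00071999 0.00013651 0.00069427]
False
[ 0.36907744 -0.26532205 -0.33748533]
False
3644 [-52.06754218   6.15205203 256.06139314] [[-57.60970714 -46.53385172 247.22120832]
 [-41.3565873   50.14486345 258.48879869]] 32.9417
```

View pics/w10.png

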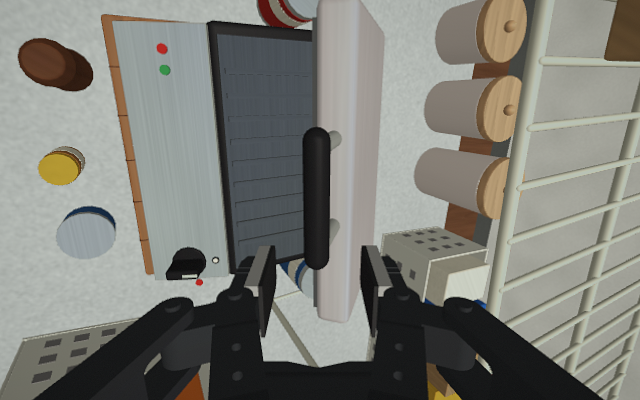

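```bash
python3 - <<'E'
from h import *
p=observe()["ee_pos"]; servo_line(p+[-.12,0,.03],None,.2)
set_joints([1.0,-.2,0,1.9,0,1.2,0]); s=observe(); print(s["ee_pos"],s["clock"])
P0=np.load("pics/P_scene.npy")
for n in("scene","side"):
    c=calibration(n); im,d=read_camera(n); cv2.imwrite(f"pics/{n}f.png",im); P=cloud(c,d); E=(P-O)@Rp*1000
    hsv=cv2.cvtColor(im,cv2.COLOR_BGR2HSV); m=(hsv[...,2]<75)&(abs(E[...,1])<54)&(E[...,0]>-80)&(E[...,0]<-20)&(E[...,2]>225)&(E[...,2]<280); print(n,m.sum(),np.median(E[m],0))
    if n=="scene":
        m=(abs(E[...,1])<140)&(E[...,0]>-15)&(E[...,0]<75)&(E[...,2]>130)&(E[...,2]<240)&(hsv[...,2]>100)
        W=E[m]; l=cv2.fitLine(W[:,[0,2]].astype(np.float32),cv2.DIST_HUBER,0,.01,.01).ravel(); print("lid plane",len(W),np.degrees(np.arctan2(l[1],l[0])))
a=cv2.imread("pics/scenef.png"); b=cv2.imread("pics/scene0.png")
crop(a,170,60,450,300,2.8,"pics/cf.png")
crop(cv2.absdiff(a,b),170,0,520,300,2,"pics/df.png")
E
```

```text
[ 0.17026012 -0.36192346  0.42630293] 35.325
scene 451 [-50.10778929  -2.71213282 255.65093553]
lid plane 3109 -41.577785
side 154 [-54.81663461   0.91114443 255.26539675]
```

View pics/cf.png

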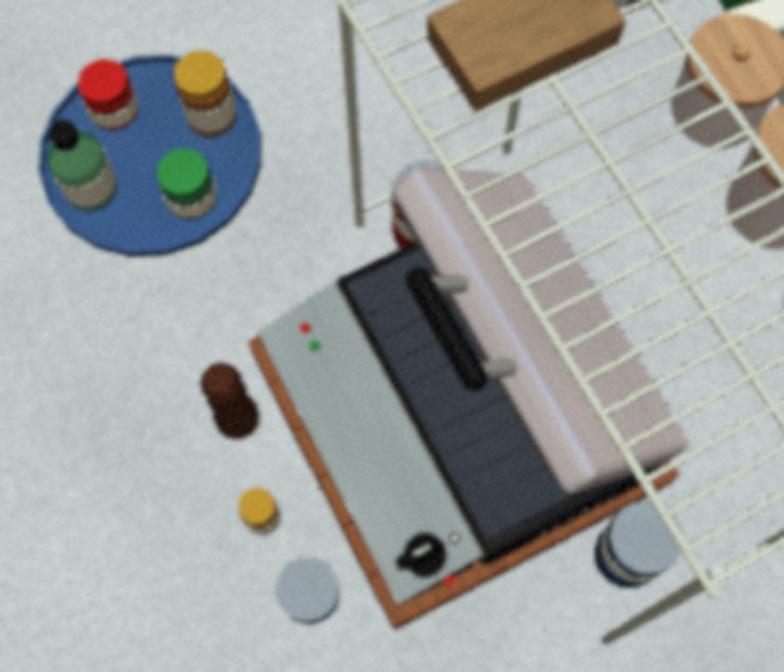

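View pics/df.png

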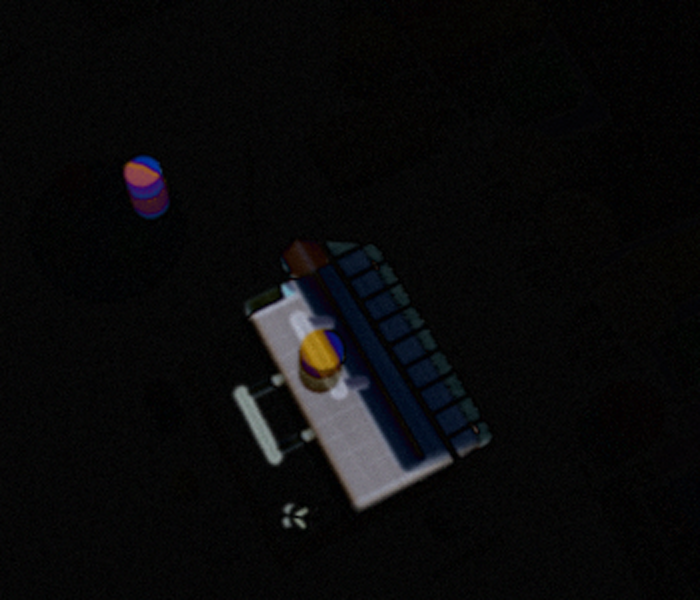

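View pics/sidef.png

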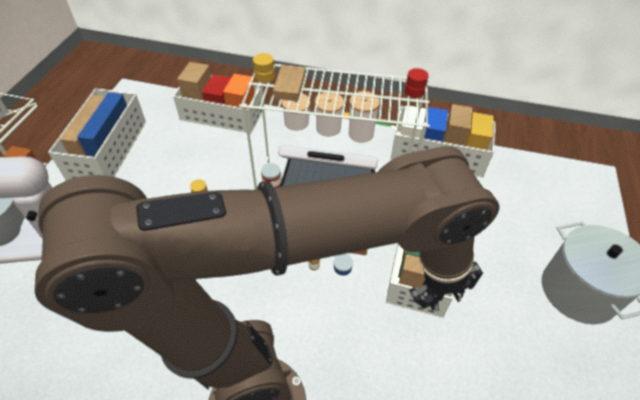

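```bash
python3 -c "
from station import *
print(observe()['wrist_force'].round(1)); job_done()"
```

```text
[ 0.4  0.1 -0.2]
the job is handed in; nothing more can be done
```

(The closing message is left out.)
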